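Run the probe carrier round its bent rail and latch it

TASK

The temperature-probe carrier has been left part-way along its bent rail. Check that it runs freely over its whole travel: draw it back against the home stop, then slide it round both bends until it rests against the far stop over the glass dish, without forcing it on the rail. Then swing the latch arm fully shut behind it, let go, and leave the stirrer, bottle, jar and beaker alone.

Things in the scene. Friction and masses are not known exactly. Their poses are not given: they have to be found in the camera images.
- rail: Fixed rail stand on a white plate (200 x 340 x 8 mm), origin on the table, z up. A steel rod, 8 mm thick, runs level 150 mm up. In this frame (mm): leg 1 along -y from its post at (40, 150) to corner 1 (40, 25), leg 2 slants to corner 2 (-40, -25), leg 3 along -y to its post at (-40, -150). A stop disc (22 mm diameter) sits before each post. A dish 44 mm high stands under the far end
- home_seat (a point): Point on the rod's centre line where the carrier's middle lies when it touches the home stop (end of leg 1, rail +y side). Axes as the rail
- corner1 (a point): Where the straight centre lines of legs 1 and 2 would meet, at the rod's height. The rod cuts inside this corner: a bend of 58 degrees and 30 mm centre-line radius, beginning 16.6 mm before the corner and ending 16.6 mm after it
- corner2 (a point): Where the straight centre lines of legs 2 and 3 would meet, at the rod's height; the same bend, the other way
- far_seat (a point): Point on the rod's centre line where the carrier's middle lies when it touches the far stop (end of leg 3, rail -y side)
- carrier_grip (a point): Centre of the graspable part of the carrier's black upright grip block, 46 mm above the bore centre; the block is 16 x 16 mm and reaches from 34 mm below to 16 mm above this point. Axes: z up, y along the bore (along the rod), x across. Grasp it here from above and turn it with the rod's direction on the bends
- carrier_bore (a point): Centre of the carrier's collar, a loose aluminium ring threaded on the rod: 28 mm outside, 20 mm bore, 16 mm long, so 6 mm of play all round. It hangs on the rod with this point 6 mm below the rod's centre line; a probe reaches 67 mm below this point. The carrier weighs about 0.16 kg, slides with light friction and hangs upright when let go
- latch_pivot (a point): Vertical hinge axis of the latch arm, on a pillar beside the third leg, 32 mm from the rod's centre line; 11 mm above the rod's centre line, at the height of the arm
- latch_knob (a point): Centre of the grippable part of the black upright knob on the free end of the latch arm; it spins freely on its pin like a crank handle: 14 mm diameter, from 23 mm below to 20 mm above this point, 72 mm from the hinge axis
- latch (a joint): Latch arm's angle: 0 = shut (arm, 8 mm thick, crosses above the rod, along rail +x from its pivot, 3 mm behind the carrier's block when that is at the far stop), growing anticlockwise seen from above as it opens; 1.95 to 2.45 at the start, end stops at 0 and 2.6. It stays where left; light friction (about 1 N at the knob)
- stirrer: Magnetic stirrer with orange-capped vessel, fixed, 150 x 130 mm, 232 mm high. Origin at the centre of its underside. Bystander
- bottle: Glass bottle, 64 mm diameter, 120 mm high. Origin at the centre of its underside. Bystander
- beaker: Open glass beaker, 70 mm diameter, 80 mm high. Origin at the centre of its underside. Bystander
- jar: Amber jar, 60 mm diameter, 75 mm high. Origin at the centre of its underside. Bystander

How it is judged (in metres and radians):
On the way, in this order (a step that is already met when the one before it is completed fails the run):
1. carrier drawn back against the home stop (y of carrier_bore in the frame of rail above 0.121 m), for 0.1 s.
2. carrier run round both bends against the far stop (y of carrier_bore in the frame of rail below -0.121 m and horizontal distance between carrier_bore and far_seat below 0.015 m), for 0.1 s.
At the end, for the whole second after the job is handed in: The carrier hangs at rest at the far stop (no more than 6 mm short of touching), upright within 20 degrees, and the latch arm is shut to within 0.12 rad (7 degrees) (all of step 2 and value of joint latch below 0.12 rad and angle between carrier_grip's own z axis and vertical below 0.35 rad and linear speed of carrier below 0.05 m/s).
It fails at once if the carrier is forced on the rail (over 60 N) (contact force between carrier and rail above 60 N).
It fails at once if bottle, beaker or jar pushed more than 20 mm (distance of any of bottle, beaker, jar from where it was at the start of the episode above 0.02 m).
It fails at once if the stirrer is struck (contact force between stirrer and anything else above 3 N).
It also fails if it takes over 66 s, if anything falls off the work surface, if the arm or the gripper's body presses on something with over 40 N, if the wrist force passes 120 N, or if a joint passes its speed limit or range.

ROBOT

A 6-joint arm with a two-finger parallel gripper is mounted at the origin on the work surface. World frame = base frame: x ahead of the robot, y to its left, z up, the work surface at z = 0. Lengths are in mm, angles in rad, forces in N, time in s.
With the tool pointing down it reaches from about 275 to 1000 mm from the base axis. Payload 8.4 kg.
Tool frame: the origin (TCP) lies at the very end of the fingers, on their centre line; the grasp point (between the pads) lies 19 mm behind it; z points along the fingers, y is the direction in which the jaws open and shut (so a half turn about z gives the same grasp; the last joint's range is limited). The gripper opens to 85 mm and grips with 20 to 120 N. Pads are 22 mm wide; open, the fingers measure 114 mm over their backs; the gripper's body (76 mm by 85 mm) begins 54 mm behind the grasp point. The pads swing forward as they close: fully open they stand 13 mm farther back than shut.
Start: joints at [-1.252, 0.353, 1.633, -0, 1.155, -0.002], TCP at [197.077, -593.118, 231.281] pointing down, gripper open.
Joint ranges: [-2.63, 2.63], [-0.92, 2.1], [0.06, 2.66], [-1.3, 4.44], [0, 2.69], [-3.02, 3.02]. Speed limits (rad/s): [2.22, 2.22, 2.79, 3.14, 3.14, 3.14].

INTERFACE

Orientations are given as [roll, pitch, yaw] about the fixed x, y, z axes, in that order (R = Rz(yaw) Ry(pitch) Rx(roll)).
In Python, from rig import r gives the robot as it stands.
- The arm moves only by the tool jog_arm, never from a script. Its argument "increments" is text: rows parted by semicolons, each of 7 numbers parted by spaces: the shift along the tool's x, y, z in cm, then the turn, a rotation vector about the tool's x, y, z in rad, then the opening, from -1 (shut) to 1 (fully open). A call has exactly 8 rows; each row shifts and turns the commanded pose from where the row before left it, along the tool's axes as they then stand; what a row does not reach is not made up. A row lasts 1/10 s, in which the tool goes at most 50 mm and 8.59 degrees, less where a joint would pass 70% of its speed; a pose out of reach is approached as far as the arm can. A call with a gripper value outside its range is refused whole. The fingers move at their own pace and stop on an object; "squeeze" is the grip in N (left out, the last holds). Time passes only in rows, so rows that do not move let the fingers close, or fill a call up. It gives the time, the measured TCP pose, the force and the opening at its end, in the units of the state.
- r.sense(): the state, without advancing time (a new reading comes with each control period).
- r.grab_frame(name): name is "scene" or "top"; returns the picture (384x512x3 uint8, red, green, blue); there is no depth.
- r.camera_info(name): a dict with "K" (3x3 intrinsics, pixels), "rvec" (rotation vector, rad) and "tvec" (3), from world to camera coordinates, as OpenCV has them. Camera axes: x right, y down, z forward; pixel columns grow to the right and rows downward; lengths in mm; the calibration is good to about 2 mm. A picture is of the moment at which its call begins. camera_info takes no time and is no camera call.
- r.sign_off(): hands the job in, once; it reports no verdict.
The state is a dict: "clock": time; "qpos": joint angles; "qvel": joint speeds; "joint_efforts": joint torques, N m; "eef_pos": TCP position; "tcp_rot": TCP orientation; "contact_force": force on the tool from outside, world axes, zero at the start; "wrist_torque": the same for the moment, N m; "opening": opening from 0.0 (shut) to 1.0 (fully open).
Only numpy, scipy, OpenCV 4.12 (cv2) and the standard library are available. Lean on these libraries where they do the work, as an engineer would, in place of code of your own. Each camera call takes 0.05 s, during which the arm holds its last target.

## Working session

There is one attempt and no reset: what is moved stays moved. The work goes in short steps, Python scripts to look and compute and a tool call to move; the robot and the scene stay as the last step left them, time stands still between calls to the robot, and variables do not carry over. Pictures are saved under pics/ and viewed, and the job is handed in when it is done.

Besides the shell and the picture viewer there is one more tool, called after "Call:" by a JSON object that holds its "api" and its "payload". jog_arm: Moves the arm, as the interface text tells. Its arguments: {"type":"object","properties":{"increments":{"type":"string"},"squeeze":{"type":"number"}},"required":["increments"]}

```bash
ls; mkdir -p pics
python3 - <<'E'
from rig import r
import cv2
print(r.sense())
for n in("scene","top"):
    im=r.grab_frame(n); cv2.imwrite(f"pics/{n}0.png",im[:,:,::-1]); print(n,r.camera_info(n))
E
```

```text
pics
{'clock': 0.0, 'qpos': array([-1.25238442e+00,  3.53647214e-01,  1.63414050e+00,  1.31828182e-05,
        1.15521433e+00, -2.39960315e-03]), 'qvel': array([0.00170844, 0.00040775, 0.00041816, 0.00023805, 0.00035277,
       0.00115707]), 'joint_efforts': array([ 2.03686413e-04, -6.05246830e+01, -3.42067766e+01, -4.51139840e-05,
        9.37761128e-03, -1.23111795e-05]), 'eef_pos': array([ 196.93785949, -592.65055932,  230.55955079]), 'tcp_rot': array([-3.14018330e+00, -1.54351238e-05,  3.20806164e-01]), 'contact_force': array([ 0.86419703, -0.547949  ,  0.48246985]), 'wrist_torque': array([-0.05523782, -0.00510353, -0.00784344]), 'opening': 0.9979806642685248}
scene {'K': array([[456.26948771,   0.        , 259.44755297],
       [  0.        , 456.26948771, 190.84724497],
       [  0.        ,   0.        ,   1.        ]]), 'rvec': array([ 1.26875241,  2.13909903, -1.06972336]), 'tvec': array([ 255.04742622, -182.94402636, 1697.96165834])}
top {'K': array([[395.2347957 ,   0.        , 252.72794691],
       [  0.        , 395.2347957 , 198.0521992 ],
       [  0.        ,   0.        ,   1.        ]]), 'rvec': array([ 2.08919583, -2.15183329,  0.17150618]), 'tvec': array([  45.50232592,  556.85926666, 1015.50804526])}
```

View pics/scene0.png

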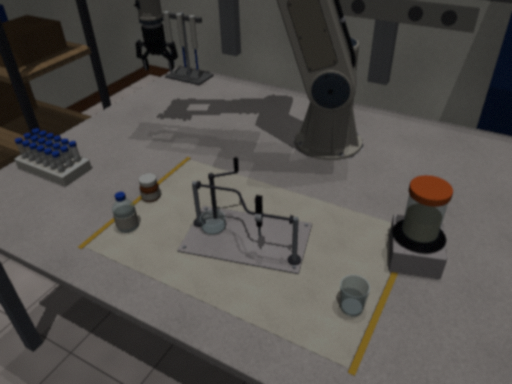

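View pics/top0.png

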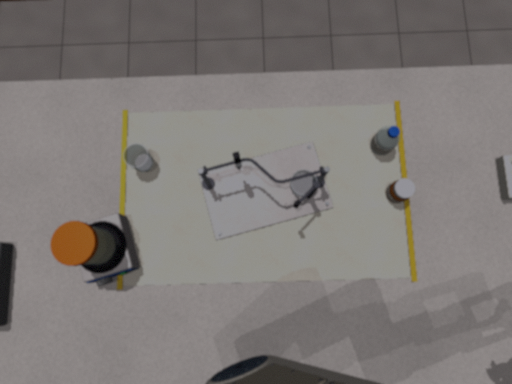

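The top view shows the white plate (corners about 205,195 to 332,205), the rod from (205,170) to (325,172), the carrier block at (237,158) and the latch arm near (310,192). I'll enlarge both views to get precise pixels.

Run:
```python
import cv2
t=cv2.imread("pics/top0.png")[130:250,190:350]; cv2.imwrite("pics/topz.png",cv2.convertScaleAbs(cv2.resize(t,None,fx=5,fy=5,interpolation=cv2.INTER_CUBIC),alpha=1.5))
t=cv2.imread("pics/scene0.png")[150:280,170:330]; cv2.imwrite("pics/scz.png",cv2.convertScaleAbs(cv2.resize(t,None,fx=4.5,fy=4.5,interpolation=cv2.INTER_CUBIC),alpha=1.5))
```

```text
(no output)
```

View pics/topz.png

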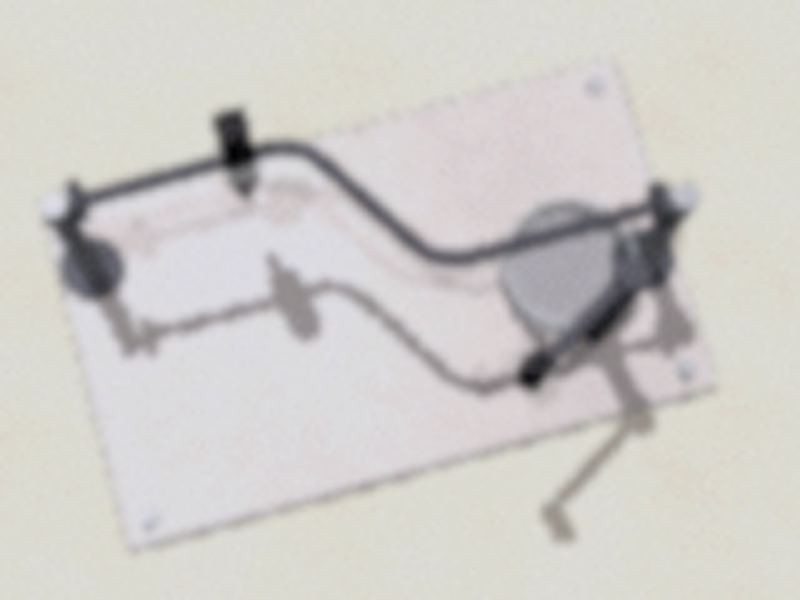

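View pics/scz.png

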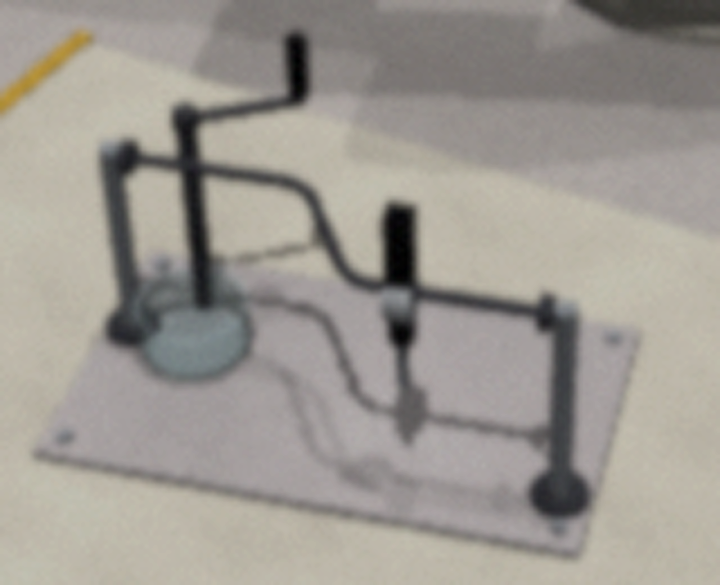

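```bash
cat > h.py <<'E'
import numpy as np, cv2
from rig import r
CI={n:r.camera_info(n) for n in("scene","top")}
def ray(n,p):
    c=CI[n];R=cv2.Rodrigues(c["rvec"])[0];C=-R.T@c["tvec"]
    d=R.T@np.linalg.inv(c["K"])@np.array([p[0],p[1],1.]);return C,d
def onz(n,p,z):
    C,d=ray(n,p);return (C+d*(z-C[2])/d[2])
def tri(p,q):
    C1,d1=ray("scene",p);C2,d2=ray("top",q)
    A=np.stack([d1,-d2],1);s=np.linalg.lstsq(A,C2-C1,rcond=None)[0]
    a=C1+d1*s[0];b=C2+d2*s[1];return (a+b)/2,np.linalg.norm(a-b)
def proj(n,P):
    c=CI[n];return cv2.projectPoints(np.array(P,float).reshape(-1,3),c["rvec"],c["tvec"],c["K"],None)[0].reshape(-1,2)
zt=lambda p:(190+(p[0]+.5)/5-.5,130+(p[1]+.5)/5-.5)
zs=lambda p:(170+(p[0]+.5)/4.5-.5,150+(p[1]+.5)/4.5-.5)
E
python3 - <<'E'
from h import *
img=cv2.imread("pics/top0.png").astype(float).sum(2)
def leg(a,b):
    # refine: subpixel dark centroid across the line in the original image
    a=np.array(zt(a));b=np.array(zt(b));d=(b-a)/np.linalg.norm(b-a);nn=np.array([-d[1],d[0]]);P=[]
    for s in np.linspace(0,np.linalg.norm(b-a),20):
        o=np.arange(-4,4.01,.25);q=a+d*s+o[:,None]*nn
        v=cv2.remap(img.astype(np.float32),q[:,0].astype(np.float32)[None],q[:,1].astype(np.float32)[None],cv2.INTER_LINEAR)[0]
        w=np.clip(np.percentile(v,60)-v-60,0,None);P.append(a+d*s+nn*(w@o)/w.sum())
    P=np.array([onz("top",p,150)[:2] for p in P])
    vx,vy,x0,y0=cv2.fitLine(P.astype(np.float32),cv2.DIST_HUBER,0,.01,.01).ravel();return np.array([x0,y0]),np.array([vx,vy])
L=[leg((95,197),(205,166)),leg((335,180),(400,238)),leg((485,254),(575,230))]
for l in L: print(l, np.degrees(np.arctan2(l[1][1],l[1][0])))
def inter(l,m):
    s=np.linalg.solve(np.stack([l[1],-m[1]],1),m[0]-l[0]);return l[0]+l[1]*s[0]
c1,c2=inter(L[0],L[1]),inter(L[1],L[2]);print("corners",c1,c2,np.linalg.norm(c1-c2),"want",np.hypot(80,50))
W=[c1,c2];M=[(40,25),(-40,-25)]
for n,p,m in [("top",(132,551),(-100,170)),("top",(717,388),(-100,-170)),("top",(613,57),(100,-170)),("scene",(35,457),(100,-170)),("scene",(580,556),(100,170)),("scene",(640,330),(-100,170))]:
    W.append(onz(n,(zt if n=="top" else zs)(p),8)[:2]);M.append(m)
W=np.array(W);M=np.array(M,float)
def kab(W,M):
    a,b=W.mean(0),M.mean(0);H=(M-b).T@(W-a);th=np.arctan2(H[0,1]-H[1,0],H[0,0]+H[1,1])
    R=np.array([[np.cos(th),-np.sin(th)],[np.sin(th),np.cos(th)]]);t=a-R@b;return th,R,t
th,R,t=kab(W,M);print("pose",t,th,np.degrees(th));print((W-(M@R.T+t)).round(1))
def inrail(P): return (R.T@(P[:2]-t)).round(1),P.round(1)
for nm,s,q in [("grip top",(400,207),(230,114)),("knob top",(296,37),(530,383)),("pivot",(184,113),(650,250))]:
    P,e=tri(zs(s),zt(q));print(nm,*inrail(P),"gap",e.round(1))
print("rail coords on z: griptop 150-6+62=206",inrail(onz("top",zt((230,114)),206)),"knob top z",inrail(onz("top",zt((530,370)),181)))
E
```

```text
(array([623.41833, 108.68195], dtype=float32), array([ 0.24263504, -0.9701176 ], dtype=float32)) -75.95788
(array([607.6859  ,  -1.406974], dtype=float32), array([0.6969559, 0.717114 ], dtype=float32)) 45.81671
(array([586.7739 , -77.29642], dtype=float32), array([ 0.25009477, -0.96822137], dtype=float32)) -75.51688
corners [642.0971    33.999474] [575.6782 -34.3404] 95.298515 want 94.33981132056604
pose [594.72017707  -3.06593448] 0.24641787381257965 14.118704166048106
[[14.7  3.1]
 [13.7  2.7]
 [-4.5 -3.3]
 [-6.5 -0.5]
 [-6.7 -2.1]
 [-3.   2.7]
 [-3.8 -1.1]
 [-3.9 -1.5]]
grip top [57.9 55.6] [637.3  65.  212.2] gap 3.1
knob top [-99.5 -47.9] [509.9 -73.8 204.1] gap 7.1
pivot [ -51.7 -116.4] [ 573.  -128.6  170.9] gap 12.5
rail coords on z: griptop 150-6+62=206 (array([60.2, 54. ]), array([639.9,  64. , 206. ])) knob top z (array([-91.5, -49.2]), array([518. , -73.1, 181. ]))
```

The rod and the plate disagree by about 20 mm, while the carrier triangulates onto the rod line. So the plate is probably not centred on the frame origin. I'll check with the rod's corners in the scene view.

```bash
cat > pose.py <<'E'
from h import *
def legpx(fn,z,a,b,hw=4,thr=60):
    img=cv2.imread(fn).astype(np.float32).sum(2)
    a=np.array(z(a));b=np.array(z(b));d=(b-a)/np.linalg.norm(b-a);nn=np.array([-d[1],d[0]]);P=[]
    for s in np.linspace(0,np.linalg.norm(b-a),20):
        o=np.arange(-hw,hw+.01,.25);q=(a+d*s+o[:,None]*nn).astype(np.float32)
        v=cv2.remap(img,q[:,0][None],q[:,1][None],cv2.INTER_LINEAR)[0]
        w=np.clip(np.percentile(v,60)-v-thr,0,None)
        if w.sum()>0:P.append(a+d*s+nn*(w@o)/w.sum())
    f=cv2.fitLine(np.array(P,np.float32),cv2.DIST_HUBER,0,.01,.01).ravel();return f[2:],f[:2]
def inter(l,m):
    s=np.linalg.solve(np.stack([l[1],-m[1]],1),m[0]-l[0]);return l[0]+l[1]*s[0]
E
python3 - <<'E'
from pose import *
T=[legpx("pics/top0.png",zt,*p) for p in [((95,197),(205,166)),((335,180),(400,238)),((485,254),(575,230))]]
S=[legpx("pics/scene0.png",zs,*p,3,30) for p in [((535,310),(420,294)),((345,265),(322,220)),((280,180),(205,169))]]
for i in (0,1):
    p,q=inter(S[i],S[i+1]),inter(T[i],T[i+1]);P,e=tri(p,q);print(P.round(1),e.round(1),"scene px",p.round(1),"on150 scene",onz("scene",p,150).round(1),"top",onz("top",q,150).round(1))
for n in CI: print(n,ray(n,(256,192))[0].round(0))
E
```

```text
[641.8  34.4 150.3] 0.9 scene px [247.2 212.3] on150 scene [641.3  34.6 150. ] top [642.1  34.  150. ]
[576.4 -35.9 150.8] 3.6 scene px [236.1 190.2] on150 scene [576.1 -38.2 150. ] top [575.7 -34.3 150. ]
scene [1387.  506.  895.]
top [ 369.   14. 1099.]
```

Rod corners triangulate to z 150.3 and 150.8, and 96 mm apart (94.3 expected). That puts the rail origin at about (609, -1), yaw 0.249, with an off-centre plate. Next I'll measure the carrier and knob and write a move planner.

```bash
cat > plan.py <<'E'
from h import *
from scipy.spatial.transform import Rotation as Ro
O=np.array([609.,-0.8]);TH=0.249
Rr=np.array([[np.cos(TH),-np.sin(TH)],[np.sin(TH),np.cos(TH)]])
def w(p): return Rr@np.array(p,float)+O
def ra(P): return Rr.T@(np.array(P[:2],float)-O)
def rows(start,ways,g):
    """start,ways: (x,y,z,yaw) tool down; prints tool-frame increments (cm, rad), rounded and accumulated"""
    cur=np.array(start,float);out=[]
    for t in ways:
        t=np.array(t,float);d=t-cur;ya=cur[3];
        R=np.array([[np.cos(ya),np.sin(ya),0],[np.sin(ya),-np.cos(ya),0],[0,0,-1]])
        s=np.round(R.T@d[:3]/10,2);a=np.round(-d[3],3)
        out.append(f"{s[0]:g} {s[1]:g} {s[2]:g} 0 0 {a:g} {g}")
        cur=cur+np.r_[R@s*10,-a]
    for i in range(0,len(out),8): print("; ".join(out[i:i+8]));print()
    return cur
def st():
    s=r.sense();e=Ro.from_euler("xyz",s["tcp_rot"]).as_matrix();yaw=np.arctan2(e[1,0],e[0,0])
    print("t",round(s["clock"],2),"tcp",s["eef_pos"].round(1),"yaw",yaw.round(3),"rail",ra(s["eef_pos"]).round(1),"F",s["contact_force"].round(1),"op",round(s["opening"],3),"q",s["qpos"].round(2))
    return np.r_[s["eef_pos"],yaw],s
E
python3 - <<'E'
from plan import *
g=onz("top",zt((231,129)),206);print("grip",g.round(1),ra(g).round(1))
# scene: top face centre px
P,e=tri(zs((400,211)),zt((231,129)));print(P.round(1),ra(P).round(1),e.round(1))
for z in (204,208):
    g=onz("top",zt((530,377)),z);print("knob",g.round(1),ra(g).round(1))
P,e=tri(zs((296,39)),zt((530,377)));print("knob",P.round(1),ra(P).round(1),e.round(1))
# home and far stops : disc px
for n,p in (("top",zt((77,198))),("scene",zs((548,310))),("top",zt((660,205))),("scene",zs((124,158)))): print("disc",ra(onz(n,p,150)).round(1))
for p in ((184,113),): print("pivot scene",[ra(onz("scene",zs(p),z)).round(1) for z in (161,167)])
p,_=st()
h=w((40,56))
A=[p+(np.r_[h,240,1.82]-p)*k/24 for k in range(1,25)]
rows(p,A,1)
E
```

```text
grip [632.6  63.6 206. ] [38.7 56.6]
[632.6  63.8 205.6] [38.8 56.8] 0.3
knob [511.  -70.8 204. ] [-112.2  -43.7]
knob [510.4 -70.4 208. ] [-112.7  -43.1]
knob [512.3 -73.2 204.3] [-111.5  -46.3] 5.5
disc [ 42.7 138.4]
disc [ 37.1 139.7]
disc [ -40.8 -137.1]
disc [ -40.1 -139.6]
pivot scene [array([ -78.8, -113.8]), array([ -71. , -110.4])]
t 0.1 tcp [ 197.  -592.7  230.6] yaw 0.321 rail [-545.2 -472.1] F [-0.1 -0.1 -0.6] op 1.0 q [-1.25  0.35  1.63  0.    1.16 -0.  ]
2.59 -2.02 -0.04 0 0 -0.062 1; 2.71 -1.86 -0.04 0 0 -0.063 1; 2.82 -1.68 -0.04 0 0 -0.062 1; 2.92 -1.5 -0.04 0 0 -0.063 1; 3.01 -1.32 -0.03 0 0 -0.062 1; 3.09 -1.12 -0.04 0 0 -0.063 1; 3.15 -0.93 -0.04 0 0 -0.062 1; 3.2 -0.74 -0.04 0 0 -0.063 1

3.24 -0.53 -0.04 0 0 -0.062 1; 3.27 -0.33 -0.04 0 0 -0.063 1; 3.28 -0.12 -0.04 0 0 -0.062 1; 3.28 0.08 -0.04 0 0 -0.063 1; 3.27 0.29 -0.04 0 0 -0.062 1; 3.25 0.49 -0.04 0 0 -0.063 1; 3.21 0.69 -0.03 0 0 -0.062 1; 3.16 0.89 -0.04 0 0 -0.062 1

3.1 1.08 -0.04 0 0 -0.063 1; 3.03 1.28 -0.04 0 0 -0.062 1; 2.94 1.47 -0.04 0 0 -0.063 1; 2.84 1.64 -0.04 0 0 -0.062 1; 2.74 1.82 -0.04 0 0 -0.063 1; 2.61 1.99 -0.04 0 0 -0.062 1; 2.49 2.14 -0.04 0 0 -0.063 1; 2.35 2.3 -0.04 0 0 -0.062 1
```

The carrier is at rail (39, 57) with its top at 206, as it should be. The knob is at about (-112, -45), 75 mm from the pivot. Moving over the carrier.

Call:
{"api": "jog_arm", "payload": {"increments": "2.6 -2 -0.04 0 0 -0.062 1; 2.7 -1.85 -0.04 0 0 -0.063 1; 2.8 -1.7 -0.04 0 0 -0.062 1; 2.9 -1.5 -0.04 0 0 -0.063 1; 3 -1.3 -0.04 0 0 -0.062 1; 3.1 -1.1 -0.04 0 0 -0.063 1; 3.15 -0.95 -0.04 0 0 -0.062 1; 3.2 -0.75 -0.04 0 0 -0.063 1"}}

```text
clock: 0.9
eef_pos: [342.9, -373.5, 234.3]
tcp_rot: [-3.141, -0.0, 0.823]
contact_force: [-0.3, 0.1, 0.1]
opening: 1.001
```

Call:
{"api": "jog_arm", "payload": {"increments": "3.25 -0.55 -0.04 0 0 -0.062 1; 3.25 -0.3 -0.04 0 0 -0.063 1; 3.3 -0.1 -0.04 0 0 -0.062 1; 3.3 0.1 -0.04 0 0 -0.063 1; 3.25 0.3 -0.04 0 0 -0.062 1; 3.25 0.5 -0.04 0 0 -0.063 1; 3.2 0.7 -0.04 0 0 -0.062 1; 3.15 0.9 -0.04 0 0 -0.062 1"}}

```text
clock: 1.7
eef_pos: [489.3, -155.4, 237.5]
tcp_rot: [-3.141, -0.0, 1.322]
contact_force: [0.1, 1.1, -1.3]
opening: 1.001
```

Call:
{"api": "jog_arm", "payload": {"increments": "3.1 1.1 -0.04 0 0 -0.063 1; 3 1.3 -0.04 0 0 -0.062 1; 2.95 1.45 -0.04 0 0 -0.063 1; 2.85 1.65 -0.04 0 0 -0.062 1; 2.75 1.8 -0.04 0 0 -0.063 1; 2.6 2 -0.04 0 0 -0.062 1; 2.5 2.15 -0.04 0 0 -0.063 1; 2.35 2.3 -0.04 0 0 -0.062 1"}}

```text
clock: 2.5
eef_pos: [635.2, 63.2, 240.5]
tcp_rot: [-3.141, -0.0, 1.822]
contact_force: [0.7, -0.7, 0.7]
opening: 1.0
```

Run:
```python
from plan import *
p,_=st();h=w((39,56.7))
z=[225,210,198,188,180,175,175,175]
rows(p,[np.r_[p[:2]+(h-p[:2])*min(1,(k+1)/2),z[k],1.82] for k in range(8)],1)
```

```text
t 2.5 tcp [635.2  63.2 240.5] yaw 1.822 rail [41.1 55.6] F [ 0.7 -0.7  0.7] op 1.0 q [ 0.1   0.37  1.59 -0.    1.18 -0.15]
0.06 -0.11 1.55 0 0 0.002 1; 0.05 -0.1 1.5 0 0 0 1; 0 -0 1.2 0 0 0 1; 0 -0 1 0 0 0 1; 0 -0 0.8 0 0 0 1; 0 -0 0.5 0 0 0 1; 0 -0 -0 0 0 0 1; 0 -0 -0 0 0 0 1
```

Call:
{"api": "jog_arm", "payload": {"increments": "0.1 -0.2 1.5 0 0 0 1; 0 0 1.5 0 0 0 1; 0 0 1.2 0 0 0 0.6; 0 0 1 0 0 0 0.3; 0 0 0.8 0 0 0 0; 0 0 0.7 0 0 0 -0.3; 0 0 0 0 0 0 -0.5; 0 0 0 0 0 0 -0.5", "squeeze": 40}}

```text
clock: 3.3
eef_pos: [632.8, 62.3, 174.1]
tcp_rot: [3.141, 0.0, 1.82]
contact_force: [0.1, -0.1, -0.1]
opening: 0.251
```

Run:
```python
from plan import *
st()
im=r.grab_frame("scene");cv2.imwrite("pics/g1.png",cv2.convertScaleAbs(cv2.resize(im[130:280,150:350,::-1],None,fx=4,fy=4,interpolation=cv2.INTER_CUBIC),alpha=1.5))
```

```text
t 3.3 tcp [632.8  62.3 174.1] yaw 1.82 rail [38.6 55.3] F [ 0.1 -0.1 -0.1] op 0.251 q [ 0.1   0.43  1.66  0.    1.05 -0.15]
```

View pics/g1.png

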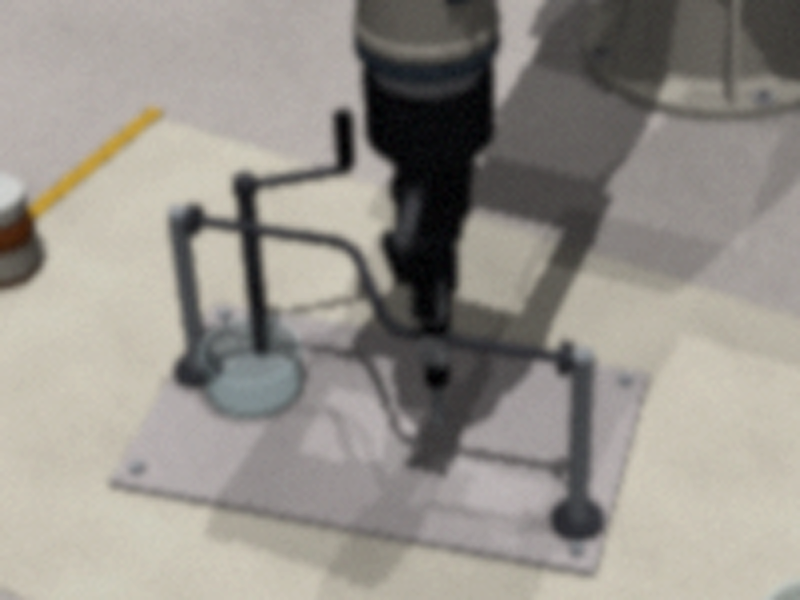

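The fingers are around the block, near (435, 300), and stopped at the commanded 0.25 opening. Now closing fully.

Call:
{"api": "jog_arm", "payload": {"increments": "0 0 0 0 0 0 -1; 0 0 0 0 0 0 -1; 0 0 0 0 0 0 -1; 0 0 0 0 0 0 -1; 0 0 -0.1 0 0 0 -1; 0 0 -0.1 0 0 0 -1; 0 0 -0.1 0 0 0 -1; 0 0 0 0 0 0 -1", "squeeze": 40}}

```text
clock: 4.15
eef_pos: [632.4, 62.4, 176.7]
tcp_rot: [-3.141, -0.0, 1.82]
contact_force: [0.4, 0.6, -1.6]
opening: 0.185
```

Run:
```python
from plan import *
st()
```

```text
t 4.15 tcp [632.4  62.4 176.7] yaw 1.82 rail [38.2 55.5] F [ 0.4  0.6 -1.6] op 0.185 q [ 0.1   0.42  1.66  0.    1.06 -0.15]
```

Gripped: opening 0.185 is about 16 mm, and the wrist carries 1.6 N, the carrier's weight. Sliding toward home with the bore lifted almost concentric.

Call:
{"api": "jog_arm", "payload": {"increments": "0.4 0 -0.1 0 0 0 -1; 0.8 0 -0.1 0 0 0 -1; 0.9 0 0 0 0 0 -1; 1 0 0 0 0 0 -1; 1 0 0 0 0 0 -1; 0.9 0 0 0 0 0 -1; 0.6 0 0 0 0 0 -1; 0.4 0 0 0 0 0 -1"}}

```text
clock: 4.95
eef_pos: [617.6, 121.3, 178.9]
tcp_rot: [-3.142, -0.0, 1.82]
contact_force: [-0.8, -0.2, -1.2]
opening: 0.18
```

Run:
```python
from plan import *
st()
im=r.grab_frame("top");cv2.imwrite("pics/t1.png",cv2.convertScaleAbs(cv2.resize(im[130:250,190:350,::-1],None,fx=5,fy=5,interpolation=cv2.INTER_CUBIC),alpha=1.5))
im=r.grab_frame("scene");cv2.imwrite("pics/s1.png",cv2.convertScaleAbs(cv2.resize(im[130:280,150:350,::-1],None,fx=4,fy=4,interpolation=cv2.INTER_CUBIC),alpha=1.5))
```

```text
t 4.95 tcp [617.6 121.3 178.9] yaw 1.82 rail [ 38.5 116.2] F [-0.8 -0.2 -1.2] op 0.18 q [ 0.19  0.41  1.67 -0.    1.06 -0.06]
```

View pics/t1.png

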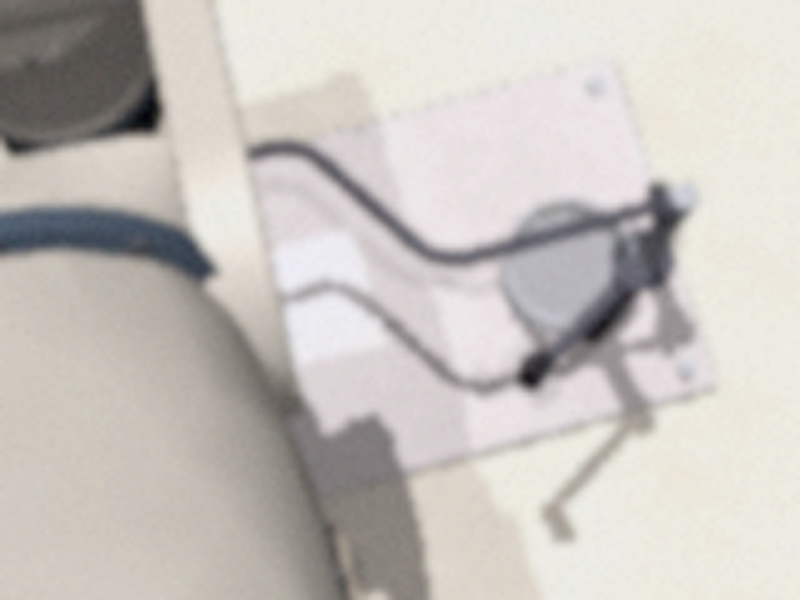

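View pics/s1.png

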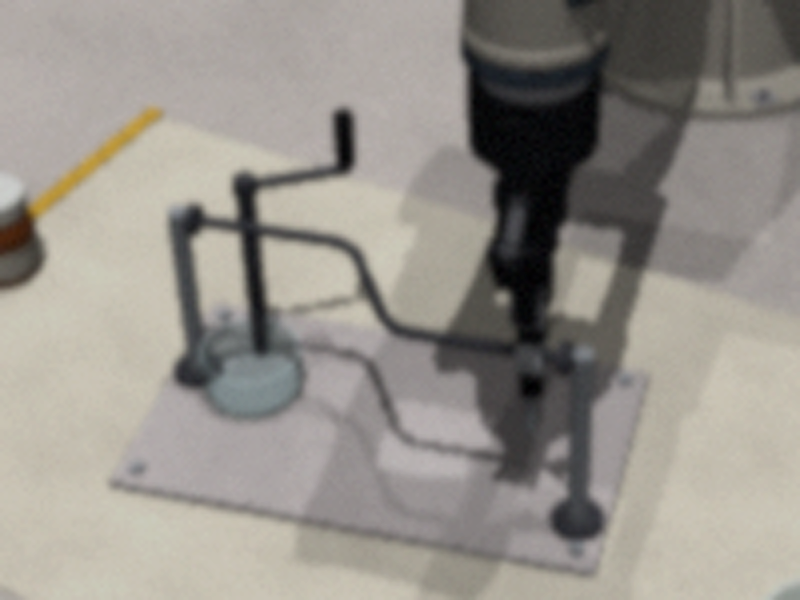

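The carrier is near the home stop: collar at (530,355), disc at (568,355) in the scene crop. Creeping the rest of the way.

Call:
{"api": "jog_arm", "payload": {"increments": "0.2 0 0 0 0 0 -1; 0.2 0 0 0 0 0 -1; 0.1 0 0 0 0 0 -1; 0.1 0 0 0 0 0 -1; 0.1 0 0 0 0 0 -1; 0.1 0 0 0 0 0 -1; 0 0 0 0 0 0 -1; 0 0 0 0 0 0 -1"}}

```text
clock: 5.85
eef_pos: [615.8, 128.3, 178.9]
tcp_rot: [-3.142, 0.0, 1.82]
contact_force: [0.4, -0.4, -1.1]
opening: 0.178
```

Call:
{"api": "jog_arm", "payload": {"increments": "0.1 0 0 0 0 0 -1; 0.1 0 0 0 0 0 -1; 0.05 0 0 0 0 0 -1; 0.05 0 0 0 0 0 -1; 0 0 0 0 0 0 -1; 0 0 0 0 0 0 -1; 0 0 0 0 0 0 -1; 0 0 0 0 0 0 -1"}}

```text
clock: 6.65
eef_pos: [615.1, 131.2, 178.9]
tcp_rot: [-3.142, 0.0, 1.82]
contact_force: [0.5, -1.3, -1.9]
opening: 0.179
```

Call:
{"api": "jog_arm", "payload": {"increments": "0.1 0 0 0 0 0 -1; 0 0 0 0 0 0 -1; 0.1 0 0 0 0 0 -1; 0 0 0 0 0 0 -1; 0.05 0 0 0 0 0 -1; 0 0 0 0 0 0 -1; 0 0 0 0 0 0 -1; 0 0 0 0 0 0 -1"}}

```text
clock: 7.45
eef_pos: [615.0, 131.9, 179.0]
tcp_rot: [3.141, 0.003, 1.82]
contact_force: [1.6, -9.3, -1.7]
opening: 0.181
```

Run:
```python
from plan import *
st()
```

```text
t 7.45 tcp [615.  131.9 179. ] yaw 1.82 rail [ 38.5 127.2] F [ 1.6 -9.3 -1.7] op 0.181 q [ 0.21  0.41  1.67 -0.    1.06 -0.04]
```

Home contact: 9 N at rail y = 127. Now planning the path round both bends.

```bash
cat >> plan.py <<'E'
A58=np.arctan2(80,50);OFF=np.array([-0.8,0.])
SEG=[("l",100.-0+0)]
def path(s,y0=127.):
    """s along the centre line from leg-1 y0 -> rail xy, turn (0..A58)"""
    L1=y0-41.6;La=30*A58;L2=np.hypot(80,50)-2*30*np.tan(A58/2)
    h=lambda a:np.array([-np.sin(a),-np.cos(a)])
    def arc(p,a0,sg,u):  # integrate circle
        n=np.array([-np.cos(a0),np.sin(a0)])*sg  # toward centre
        c=p+30*n;a=a0+sg*u/30;return c-30*sg*np.array([-np.cos(a),np.sin(a)]),a
    p=np.array([40,y0])
    if s<=L1: return p+h(0)*s,0.
    p=p+h(0)*L1;s-=L1
    if s<=La: return arc(p,0.,1,s)
    p,a=arc(p,0.,1,La);s-=La
    if s<=L2: return p+h(a)*s,a
    p=p+h(a)*L2;s-=L2
    if s<=La: return arc(p,a,-1,s)
    p,a=arc(p,a,-1,La);s-=La
    return p+h(0)*s,0.
def way(s,z): 
    p,a=path(s);return np.r_[w(p+OFF),z,1.82-a]
E
python3 - <<'E'
from plan import *
for s in (0,85,101,115.8,146,177,207,290): print(s,path(s)[0].round(1),round(path(s)[1],3))
p,_=st()
S=[5,15,25,35,45,55,65,75, 83]+[83+4.2*k for k in range(1,9)]+[117+1,126,135,144,153,162,170,175]+[175+4.2*k for k in range(1,9)]+[218,227,236,245,254,263,272]
print(len(S));rows(p,[way(s,179) for s in S],-1)
E
```

```text
0 [ 40. 127.] 0.0
85 [40. 42.] 0.0
101 [36.  26.7] 0.52
115.8 [25.9 16.1] 1.012
146 [0.3 0.1] 1.012
177 [-26.  -16.3] 1.007
207 [-40.  -41.4] 0.007
290 [ -40.  -124.4] 0.0
t 7.45 tcp [615.  131.9 179. ] yaw 1.82 rail [ 38.5 127.2] F [ 1.6 -9.3 -1.7] op 0.181 q [ 0.21  0.41  1.67 -0.    1.06 -0.04]
40
-0.52 0.07 -0 0 0 0 -1; -1 -0 -0 0 0 0 -1; -1 -0 -0 0 0 0 -1; -1 -0 -0 0 0 0 -1; -1 -0 -0 0 0 0 -1; -1 -0 -0 0 0 0 -1; -1 -0 -0 0 0 0 -1; -1 -0 -0 0 0 0 -1

-0.8 -0 -0 0 0 0 -1; -0.41 -0.01 -0 0 0 0.06 -1; -0.42 -0.03 -0 0 0 0.14 -1; -0.42 -0.03 -0 0 0 0.14 -1; -0.42 -0.03 -0 0 0 0.14 -1; -0.42 -0.03 -0 0 0 0.14 -1; -0.42 -0.03 -0 0 0 0.14 -1; -0.42 -0.03 -0 0 0 0.14 -1

-0.41 -0.03 -0 0 0 0.112 -1; -0.14 0 -0 0 0 0 -1; -0.8 0 -0 0 0 0 -1; -0.9 0 -0 0 0 0 -1; -0.9 0 -0 0 0 0 -1; -0.9 0 -0 0 0 0 -1; -0.9 0 -0 0 0 0 -1; -0.8 0 -0 0 0 0 -1

-0.5 0 -0 0 0 0 -1; -0.42 0.01 -0 0 0 -0.078 -1; -0.42 0.03 -0 0 0 -0.14 -1; -0.42 0.03 -0 0 0 -0.14 -1; -0.42 0.03 -0 0 0 -0.14 -1; -0.42 0.03 -0 0 0 -0.14 -1; -0.42 0.03 -0 0 0 -0.14 -1; -0.41 0.03 -0 0 0 -0.14 -1

-0.42 0.02 -0 0 0 -0.094 -1; -0.94 0 -0 0 0 0 -1; -0.9 0 -0 0 0 0 -1; -0.9 0 -0 0 0 0 -1; -0.9 0 -0 0 0 0 -1; -0.9 0 -0 0 0 0 -1; -0.9 0 -0 0 0 0 -1; -0.9 0 -0 0 0 0 -1
```

Call:
{"api": "jog_arm", "payload": {"increments": "-0.5 0.05 0 0 0 0 -1; -1 0 0 0 0 0 -1; -1 0 0 0 0 0 -1; -1 0 0 0 0 0 -1; -1 0 0 0 0 0 -1; -1 0 0 0 0 0 -1; -1 0 0 0 0 0 -1; -1 0 0 0 0 0 -1"}}

```text
clock: 8.25
eef_pos: [633.7, 60.2, 178.9]
tcp_rot: [3.142, 0.0, 1.82]
contact_force: [0.5, -0.3, -0.7]
opening: 0.18
```

Run:
```python
from plan import *
p,_=st()
S=[83]+[83+4.2*k for k in range(1,9)]
rows(p,[way(s,179) for s in S],-1)
```

```text
t 8.25 tcp [633.7  60.2 178.9] yaw 1.82 rail [39. 53.] F [ 0.5 -0.3 -0.7] op 0.18 q [ 0.09  0.42  1.66 -0.    1.06 -0.16]
-0.9 0.02 -0.01 0 0 -0 -1; -0.42 -0.01 0 0 0 0.06 -1; -0.42 -0.03 0 0 0 0.14 -1; -0.42 -0.02 0 0 0 0.14 -1; -0.42 -0.03 0 0 0 0.14 -1; -0.42 -0.03 0 0 0 0.14 -1; -0.42 -0.03 0 0 0 0.14 -1; -0.42 -0.03 0 0 0 0.14 -1

-0.41 -0.03 0 0 0 0.112 -1
```

Call:
{"api": "jog_arm", "payload": {"increments": "-0.85 0.02 0 0 0 0 -1; -0.42 -0.01 0 0 0 0.06 -1; -0.42 -0.03 0 0 0 0.14 -1; -0.42 -0.03 0 0 0 0.14 -1; -0.42 -0.03 0 0 0 0.14 -1; -0.42 -0.03 0 0 0 0.14 -1; -0.42 -0.03 0 0 0 0.14 -1; -0.42 -0.03 0 0 0 0.14 -1"}}

```text
clock: 9.05
eef_pos: [631.2, 24.5, 178.9]
tcp_rot: [3.142, -0.0, 0.914]
contact_force: [0.3, -0.8, -1.4]
opening: 0.179
```

Run:
```python
from plan import *
p,_=st()
print(path(112.4),[ra(way(s,0)).round(1) for s in (110,112.4)])
S=[116.6,118,126,135,144,153,162,170]
rows(p,[way(s,179) for s in S],-1)
```

```text
t 9.05 tcp [631.2  24.5 178.9] yaw 0.914 rail [27.7 19. ] F [ 0.3 -0.8 -1.4] op 0.179 q [0.04 0.41 1.67 0.   1.06 0.69]
(array([28.64829905, 18.10019271]), 0.9) [array([29.7, 19.7]), array([27.8, 18.1])]
-0.46 0.06 -0.01 0 0 0.106 -1; -0.14 -0 0 0 0 0 -1; -0.8 -0 0 0 0 0 -1; -0.9 -0 0 0 0 0 -1; -0.9 -0 0 0 0 0 -1; -0.9 -0.01 0 0 0 0 -1; -0.9 0 0 0 0 0 -1; -0.8 0 0 0 0 0 -1
```

On the path with no force; running leg 2.

Call:
{"api": "jog_arm", "payload": {"increments": "-0.42 0.02 0 0 0 0.112 -1; -0.14 0 0 0 0 0 -1; -0.8 0 0 0 0 0 -1; -0.9 0 0 0 0 0 -1; -0.9 0 0 0 0 0 -1; -0.9 0 0 0 0 0 -1; -0.9 0 0 0 0 0 -1; -0.8 0 0 0 0 0 -1"}}

```text
clock: 9.85
eef_pos: [591.1, -17.8, 178.9]
tcp_rot: [-3.142, 0.0, 0.808]
contact_force: [-0.6, -0.2, -0.6]
opening: 0.18
```

Run:
```python
from plan import *
p,_=st()
print(ra(way(170,0)).round(1))
S=[175]+[175+4.2*k for k in range(1,8)]
rows(p,[way(s,179) for s in S],-1)
im=r.grab_frame("scene");cv2.imwrite("pics/s2.png",cv2.convertScaleAbs(cv2.resize(im[130:280,150:350,::-1],None,fx=4,fy=4,interpolation=cv2.INTER_CUBIC),alpha=1.5))
```

```text
t 9.85 tcp [591.1 -17.8 178.9] yaw 0.808 rail [-21.5 -12.1] F [-0.6 -0.2 -0.6] op 0.18 q [-0.03  0.36  1.76 -0.    1.03  0.73]
[-20.9 -12.6]
-0.47 0.08 -0.01 0 0 0 -1; -0.42 0.01 0 0 0 -0.078 -1; -0.42 0.03 0 0 0 -0.14 -1; -0.42 0.03 0 0 0 -0.14 -1; -0.42 0.03 0 0 0 -0.14 -1; -0.42 0.02 0 0 0 -0.14 -1; -0.42 0.03 0 0 0 -0.14 -1; -0.42 0.03 0 0 0 -0.14 -1
```

View pics/s2.png

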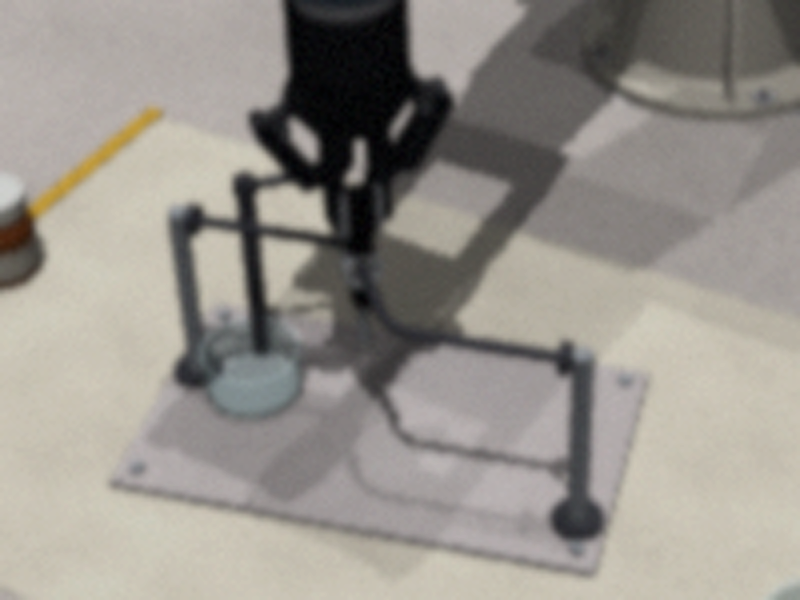

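The carrier is on leg 2 near corner 2, with its collar at (358, 265) on the rod, and forces are about zero. Taking bend 2.

Call:
{"api": "jog_arm", "payload": {"increments": "-0.45 0.06 0 0 0 0 -1; -0.42 0.01 0 0 0 -0.078 -1; -0.42 0.03 0 0 0 -0.14 -1; -0.42 0.03 0 0 0 -0.14 -1; -0.42 0.03 0 0 0 -0.14 -1; -0.42 0.03 0 0 0 -0.14 -1; -0.42 0.03 0 0 0 -0.14 -1; -0.42 0.03 0 0 0 -0.14 -1"}}

```text
clock: 10.7
eef_pos: [580.0, -47.7, 178.9]
tcp_rot: [3.141, -0.0, 1.732]
contact_force: [0.4, 0.6, -1.4]
opening: 0.181
```

Run:
```python
from plan import *
p,_=st()
print(ra(way(204.4,0)).round(1))
rows(p,[way(s,179) for s in [208.6,218,227,236,245,254,263,272]],-1)
```

```text
t 10.7 tcp [580.  -47.7 178.9] yaw 1.732 rail [-39.7 -38.3] F [ 0.4  0.6 -1.4] op 0.181 q [-0.08  0.34  1.78  0.    1.02 -0.25]
[-40.7 -38.8]
-0.48 -0.07 -0.01 0 0 -0.088 -1; -0.94 0 0 0 0 -0 -1; -0.9 0 0 0 0 -0 -1; -0.9 0 0 0 0 -0 -1; -0.9 0 0 0 0 -0 -1; -0.9 0 0 0 0 -0 -1; -0.9 0 0 0 0 -0 -1; -0.9 0 0 0 0 -0 -1
```

Call:
{"api": "jog_arm", "payload": {"increments": "-0.45 -0.05 0 0 0 -0.088 -1; -0.9 0 0 0 0 0 -1; -0.9 0 0 0 0 0 -1; -0.9 0 0 0 0 0 -1; -0.9 0 0 0 0 0 -1; -0.9 0 0 0 0 0 -1; -0.9 0 0 0 0 0 -1; -0.9 0 0 0 0 0 -1"}}

```text
clock: 11.5
eef_pos: [595.4, -114.1, 178.8]
tcp_rot: [-3.142, -0.0, 1.813]
contact_force: [-0.3, -0.6, -0.9]
opening: 0.178
```

Run:
```python
from plan import *
st()
im=r.grab_frame("scene");cv2.imwrite("pics/s3.png",cv2.convertScaleAbs(cv2.resize(im[130:280,150:350,::-1],None,fx=4,fy=4,interpolation=cv2.INTER_CUBIC),alpha=1.5))
```

```text
t 11.5 tcp [ 595.4 -114.1  178.8] yaw 1.813 rail [ -41.1 -106.4] F [-0.3 -0.6 -0.9] op 0.178 q [-0.19  0.38  1.72  0.    1.04 -0.43]
```

View pics/s3.png

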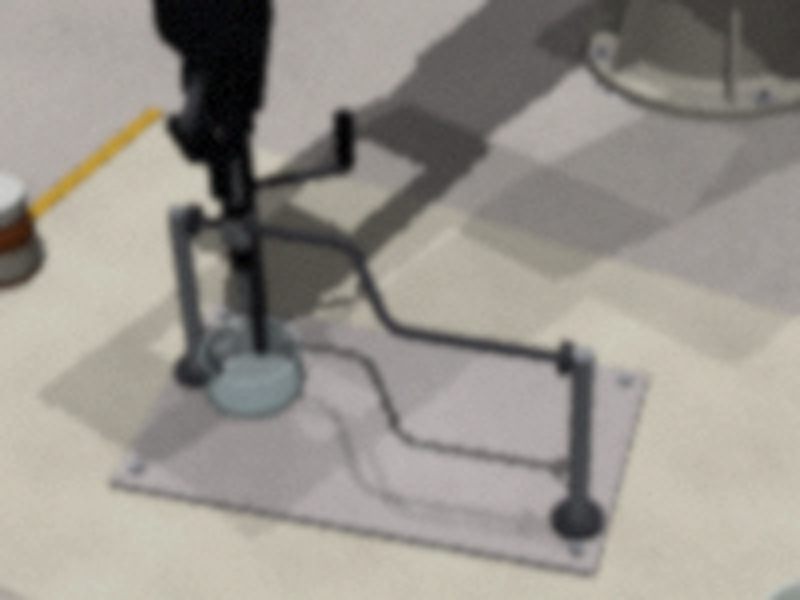

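The collar is at (238, 233), about 20 mm from the far stop disc, and nothing is loaded. Creeping on.

Call:
{"api": "jog_arm", "payload": {"increments": "-0.4 0 0 0 0 0 -1; -0.4 0 0 0 0 0 -1; -0.3 0 0 0 0 0 -1; -0.2 0 0 0 0 0 -1; -0.1 0 0 0 0 0 -1; -0.1 0 0 0 0 0 -1; -0.1 0 0 0 0 0 -1; 0 0 0 0 0 0 -1"}}

```text
clock: 12.35
eef_pos: [599.1, -128.8, 178.9]
tcp_rot: [3.142, 0.0, 1.814]
contact_force: [-0.1, -0.4, -2.0]
opening: 0.18
```

Call:
{"api": "jog_arm", "payload": {"increments": "-0.1 0 0 0 0 0 -1; -0.1 0 0 0 0 0 -1; -0.05 0 0 0 0 0 -1; -0.05 0 0 0 0 0 -1; 0 0 0 0 0 0 -1; 0 0 0 0 0 0 -1; 0 0 0 0 0 0 -1; 0 0 0 0 0 0 -1"}}

```text
clock: 13.15
eef_pos: [599.8, -131.7, 178.9]
tcp_rot: [-3.142, -0.0, 1.814]
contact_force: [0.2, -0.4, -1.6]
opening: 0.179
```

Run:
```python
from plan import *
st()
```

```text
t 13.15 tcp [ 599.8 -131.7  178.9] yaw 1.814 rail [ -41.2 -124.6] F [ 0.2 -0.4 -1.6] op 0.179 q [-0.22  0.39  1.71  0.    1.05 -0.46]
```

Call:
{"api": "jog_arm", "payload": {"increments": "-0.1 0 0 0 0 0 -1; 0 0 0 0 0 0 -1; -0.1 0 0 0 0 0 -1; 0 0 0 0 0 0 -1; -0.05 0 0 0 0 0 -1; 0 0 0 0 0 0 -1; 0 0 0 0 0 0 -1; 0 0 0 0 0 0 -1"}}

```text
clock: 13.95
eef_pos: [600.4, -134.0, 178.9]
tcp_rot: [-3.142, -0.0, 1.814]
contact_force: [-1.5, 2.1, -0.8]
opening: 0.183
```

Call:
{"api": "jog_arm", "payload": {"increments": "-0.05 0 0 0 0 0 -1; 0 0 0 0 0 0 -1; -0.05 0 0 0 0 0 -1; 0 0 0 0 0 0 -1; 0 0 0 0 0 0 -1; 0 0 0 0 0 0 -1; 0 0 0 0 0 0 -1; 0 0 0 0 0 0 -1"}}

```text
clock: 14.75
eef_pos: [600.4, -134.3, 178.8]
tcp_rot: [-3.141, -0.001, 1.814]
contact_force: [-1.1, 6.5, 0.8]
opening: 0.176
```

Far stop contact: 6.5 N at rail y = -127, which mirrors home. Lowering it onto the rod, releasing and rising.

Call:
{"api": "jog_arm", "payload": {"increments": "0 0 0.1 0 0 0 -1; 0 0 0.1 0 0 0 -1; 0 0 0.1 0 0 0 -1; 0 0 0.1 0 0 0 -1; 0 0 0.05 0 0 0 -1; 0 0 0 0 0 0 -1; 0 0 0 0 0 0 -0.5; 0 0 0 0 0 0 -0.4"}}

```text
clock: 15.55
eef_pos: [601.0, -135.7, 174.6]
tcp_rot: [3.141, 0.001, 1.814]
contact_force: [0.2, 0.1, 0.8]
opening: 0.3
```

Call:
{"api": "jog_arm", "payload": {"increments": "0 0 0 0 0 0 -0.2; 0 0 0 0 0 0 0; 0 0 0 0 0 0 0; 0 0 -1 0 0 0 0; 0 0 -2 0 0 0 0; 0 0 -2.5 0 0 0 0; 0 0 -2 0 0 0 0; 0 0 -1 0 0 0 0"}}

```text
clock: 16.35
eef_pos: [601.6, -135.3, 262.1]
tcp_rot: [3.139, 0.002, 1.814]
contact_force: [0.4, 0.2, -0.3]
opening: 0.496
```

Run:
```python
from plan import *
st()
for n,(a,b,c,d),f in (("scene",(130,280,150,350),4),("top",(130,250,190,350),5)):
    im=r.grab_frame(n);cv2.imwrite(f"pics/{n}4.png",cv2.convertScaleAbs(cv2.resize(im[a:b,c:d,::-1],None,fx=f,fy=f,interpolation=cv2.INTER_CUBIC),alpha=1.5))
```

```text
t 16.35 tcp [ 601.6 -135.3  262.1] yaw 1.814 rail [ -40.4 -128.6] F [ 0.4  0.2 -0.3] op 0.496 q [-0.22  0.31  1.62 -0.    1.21 -0.47]
```

View pics/scene4.png

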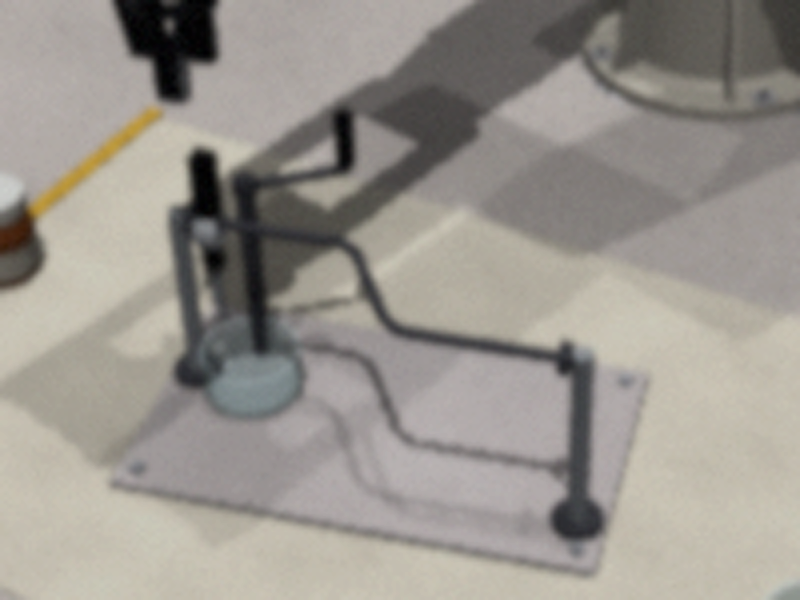

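View pics/top4.png

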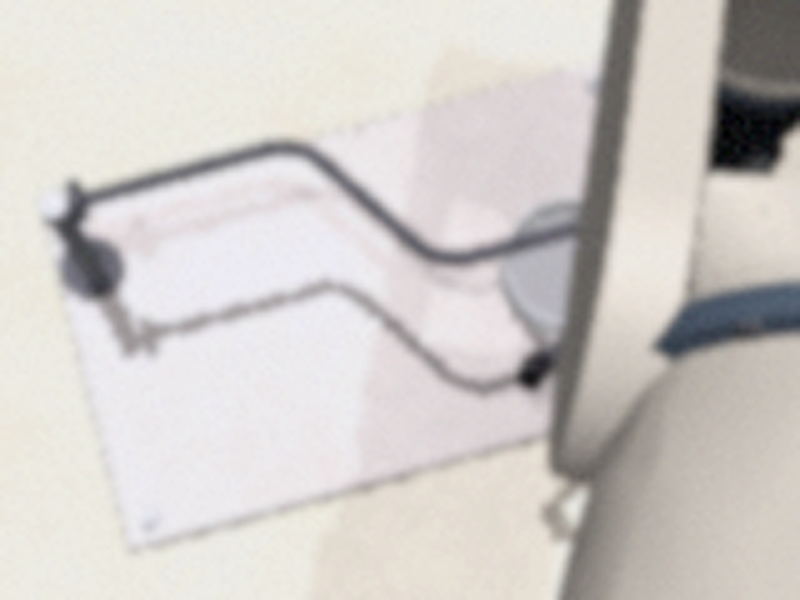

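The carrier is released and hangs upright at the far stop (block at (203, 185), collar at (205, 232) in the crop). Next I'll pin down the knob by casting its top and bottom pixels in both views.

Run:
```python
from plan import *
izt=lambda p:((p[0]-190+.5)*5-.5,(p[1]-130+.5)*5-.5)
izs=lambda p:((p[0]-170+.5)*4.5-.5,(p[1]-150+.5)*4.5-.5)
for a in (1.95,2.05,2.15,2.25):
    k=w((-72+72*np.cos(a),-112+72*np.sin(a)))
    P=[np.r_[k,z] for z in (165,206)]
    print(a,k.round(1),"top",[np.round(izt(p),0) for p in proj("top",P)],"scene",[np.round(izs(p),0) for p in proj("scene",P)])
# dark blob of knob in scene
im=cv2.imread("pics/scene0.png");g=im.max(2)
m=(g[150:175,225:245]<35).astype(np.uint8);ys,xs=np.nonzero(m);print("scene knob px",xs.mean()+225,ys.min()+150,ys.max()+150)
t,b=(296,37),(296,98)
for z,p in ((206,t),(163,b)):print(ra(onz("scene",zs(p),z)).round(1),onz("scene",zs(p),z).round(1))
for q in ((538,362),(540,358)): print(onz("top",zt(q),206).round(1),tri(zs((296,38)),zt(q)))
```

```text
1.95 [524.5 -68.8] top [array([518., 362.]), array([525., 347.])] scene [array([299., 104.]), array([296.,  49.])]
2.05 [518.9 -73.4] top [array([528., 374.]), array([535., 359.])] scene [array([298.,  98.]), array([294.,  42.])]
2.15 [513.8 -78.4] top [array([539., 384.]), array([547., 370.])] scene [array([295.,  91.]), array([292.,  36.])]
2.25 [509.2 -83.9] top [array([551., 393.]), array([559., 379.])] scene [array([292.,  85.]), array([288.,  30.])]
scene knob px 235.54901960784315 158 172
[-111.2  -49. ] [513.3 -75.7 206. ]
[-107.4  -50.2] [517.3 -75.9 163. ]
[517.5 -74.5 206. ] (array([516.95926079, -73.90664321, 208.02096352]), np.float64(0.9756047667000347))
[519.4 -75.5 206. ] (array([518.23050121, -74.06169216, 208.86141473]), np.float64(2.6753418246389176))
```

Run:
```python
import cv2
t=cv2.imread("pics/top0.png")[170:215,285:335]; cv2.imwrite("pics/kz.png",cv2.convertScaleAbs(cv2.resize(t,None,fx=12,fy=12,interpolation=cv2.INTER_CUBIC),alpha=2.2))
```

```text
(no output)
```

View pics/kz.png

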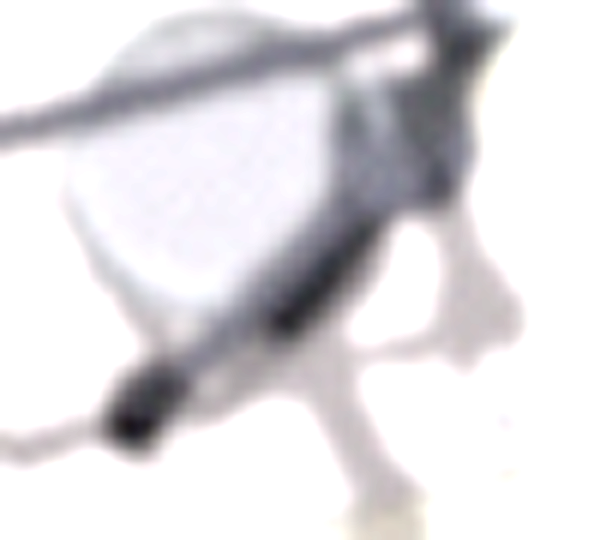

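The knob measures rail (-107, -49), z top about 207, radius 72 from the pivot, angle about 2.08, which is consistent. I'll cage it loosely with the jaws tangential and sweep.

```bash
cat >> plan.py <<'E'
PV=np.array([-73.,-112.])
def lw(a,z,r=72.): return np.r_[w(PV+r*np.array([np.cos(a),np.sin(a)])),z,a+TH]
E
python3 - <<'E'
from plan import *
p,_=st();a=2.08;print(lw(a,0),ra(lw(a,0)))
e=lw(a,255)
W=[p+(e-p)*k/6 for k in range(1,7)]+[lw(a,240),lw(a,225)]+[lw(a,z) for z in (212,200,190,182,176,172,172,172)]
rows(p,W,0)
E
```

```text
t 16.45 tcp [ 601.5 -135.3  261.3] yaw 1.814 rail [ -40.5 -128.5] F [ 0.7 -0.4 -0.6] op 0.499 q [-0.22  0.31  1.62 -0.    1.2  -0.47]
[516.34356248 -75.05838507   0.           2.329     ] [-108.09871137  -49.13442548]
1.32 -1.14 0.1 0 0 -0.086 0; 1.4 -1.01 0.11 0 0 -0.086 0; 1.5 -0.9 0.1 0 0 -0.086 0; 1.56 -0.76 0.11 0 0 -0.086 0; 1.62 -0.62 0.1 0 0 -0.085 0; 1.67 -0.49 0.11 0 0 -0.086 0; -0 0 1.5 0 0 -0 0; -0 0 1.5 0 0 -0 0

-0 0 1.3 0 0 -0 0; -0 0 1.2 0 0 -0 0; -0 0 1 0 0 -0 0; -0 0 0.8 0 0 -0 0; -0 0 0.6 0 0 -0 0; -0 0 0.4 0 0 -0 0; -0 0 -0 0 0 -0 0; -0 0 -0 0 0 -0 0
```

Call:
{"api": "jog_arm", "payload": {"increments": "1.3 -1.15 0 0 0 -0.086 0; 1.4 -1 0 0 0 -0.086 0; 1.5 -0.9 0 0 0 -0.086 0; 1.55 -0.75 0 0 0 -0.086 0; 1.6 -0.6 0 0 0 -0.085 0; 1.7 -0.5 0.5 0 0 -0.086 0; 0 0 1.5 0 0 0 0; 0 0 1.5 0 0 0 0"}}

```text
clock: 17.25
eef_pos: [514.9, -74.6, 223.3]
tcp_rot: [-3.141, -0.0, 2.329]
contact_force: [0.5, -0.2, -0.2]
opening: 0.499
```

Run:
```python
from plan import *
p,_=st()
rows(p,[lw(2.08,z) for z in (215,203,193,184,177,172,172,172)],0)
im=r.grab_frame("scene");cv2.imwrite("pics/s5.png",cv2.convertScaleAbs(cv2.resize(im[130:280,150:350,::-1],None,fx=4,fy=4,interpolation=cv2.INTER_CUBIC),alpha=1.8))
```

```text
t 17.25 tcp [514.9 -74.6 223.3] yaw 2.329 rail [-109.4  -48.3] F [ 0.5 -0.2 -0.2] op 0.499 q [-0.15  0.2   1.86 -0.    1.08 -0.91]
-0.13 0.07 0.83 0 0 0 0; -0 0 1.2 0 0 0 0; -0 0 1 0 0 0 0; -0 0 0.9 0 0 0 0; -0 0 0.7 0 0 0 0; -0 0 0.5 0 0 0 0; -0 0 0 0 0 0 0; -0 0 0 0 0 0 0
```

View pics/s5.png

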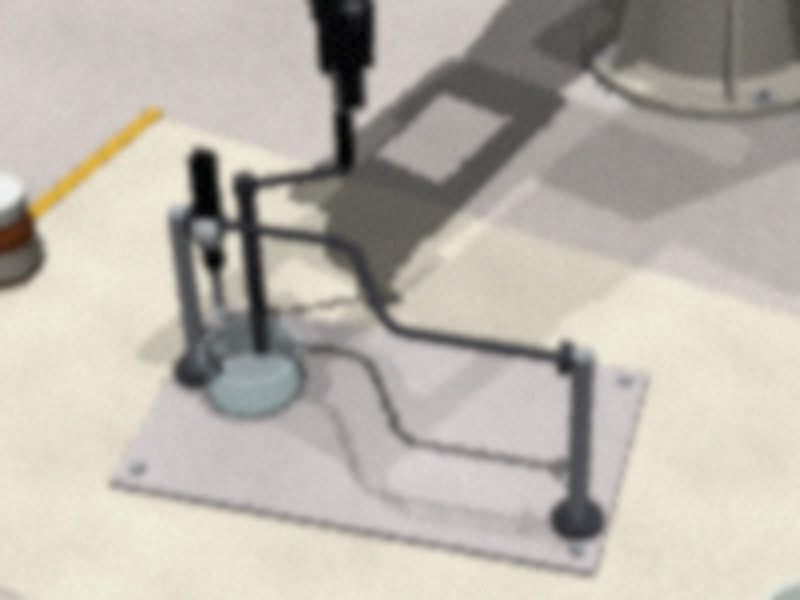

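The gripper is straight over the knob (fingers at (348, 90), knob at (345, 140)). Descending, then closing loosely.

Call:
{"api": "jog_arm", "payload": {"increments": "-0.1 0.05 0.8 0 0 0 0; 0 0 1.2 0 0 0 0; 0 0 1 0 0 0 0; 0 0 0.9 0 0 0 0; 0 0 0.6 0 0 0 0; 0 0 0.4 0 0 0 -0.2; 0 0 0 0 0 0 -0.4; 0 0 0 0 0 0 -0.5"}}

```text
clock: 18.1
eef_pos: [516.9, -75.4, 175.6]
tcp_rot: [3.141, 0.0, 2.329]
contact_force: [-0.3, -0.6, -0.2]
opening: 0.254
```

Run:
```python
from plan import *
p,_=st()
A=2.08-0.13*np.arange(1,17)
rows(p,[lw(max(a,0),174) for a in A],-0.53)
```

```text
t 18.1 tcp [516.9 -75.4 175.6] yaw 2.329 rail [-107.6  -49.6] F [-0.3 -0.6 -0.2] op 0.254 q [-0.15  0.26  1.91 -0.    0.98 -0.91]
0 0.91 0.16 0 0 0.13 -0.53; -0.06 0.94 -0 0 0 0.13 -0.53; -0.06 0.93 -0 0 0 0.13 -0.53; -0.06 0.93 -0 0 0 0.13 -0.53; -0.06 0.94 -0 0 0 0.13 -0.53; -0.06 0.93 -0 0 0 0.13 -0.53; -0.06 0.93 -0 0 0 0.13 -0.53; -0.06 0.94 -0 0 0 0.13 -0.53

-0.06 0.93 -0 0 0 0.13 -0.53; -0.06 0.94 -0 0 0 0.13 -0.53; -0.06 0.93 -0 0 0 0.13 -0.53; -0.06 0.93 -0 0 0 0.13 -0.53; -0.06 0.94 -0 0 0 0.13 -0.53; -0.07 0.93 -0 0 0 0.13 -0.53; -0.06 0.93 -0 0 0 0.13 -0.53; -0.06 0.94 -0 0 0 0.13 -0.53
```

Call:
{"api": "jog_arm", "payload": {"increments": "0 0.9 0 0 0 0.13 -0.53; -0.06 0.93 0 0 0 0.13 -0.53; -0.06 0.93 0 0 0 0.13 -0.53; -0.06 0.93 0 0 0 0.13 -0.53; -0.06 0.93 0 0 0 0.13 -0.53; -0.06 0.93 0 0 0 0.13 -0.53; -0.06 0.93 0 0 0 0.13 -0.53; -0.06 0.93 0 0 0 0.13 -0.53"}}

```text
clock: 18.9
eef_pos: [585.6, -58.1, 175.7]
tcp_rot: [-3.141, -0.0, 1.284]
contact_force: [-2.2, -0.5, -0.6]
opening: 0.234
```

Run:
```python
from plan import *
p,_=st();d=ra(p)-PV;print(np.hypot(*d),np.arctan2(d[1],d[0]))
rows(p,[lw(a,175) for a in (0.91,0.78,0.65,0.52,0.4,0.3,0.22,0.15)],-0.53)
im=r.grab_frame("scene");cv2.imwrite("pics/s6.png",cv2.convertScaleAbs(cv2.resize(im[130:280,150:350,::-1],None,fx=4,fy=4,interpolation=cv2.INTER_CUBIC),alpha=1.8))
```

```text
t 18.9 tcp [585.6 -58.1 175.7] yaw 1.284 rail [-36.8 -49.7] F [-2.2 -0.5 -0.6] op 0.234 q [-0.1   0.36  1.77  0.    1.02  0.19]
72.04138025210875 1.0441749464389862
-0.06 0.96 0.07 0 0 0.125 -0.53; -0.06 0.94 0 0 0 0.13 -0.53; -0.06 0.93 0 0 0 0.13 -0.53; -0.06 0.93 0 0 0 0.13 -0.53; -0.05 0.87 0 0 0 0.12 -0.53; -0.04 0.71 0 0 0 0.1 -0.53; -0.02 0.58 0 0 0 0.08 -0.53; -0.02 0.5 0 0 0 0.07 -0.53
```

View pics/s6.png

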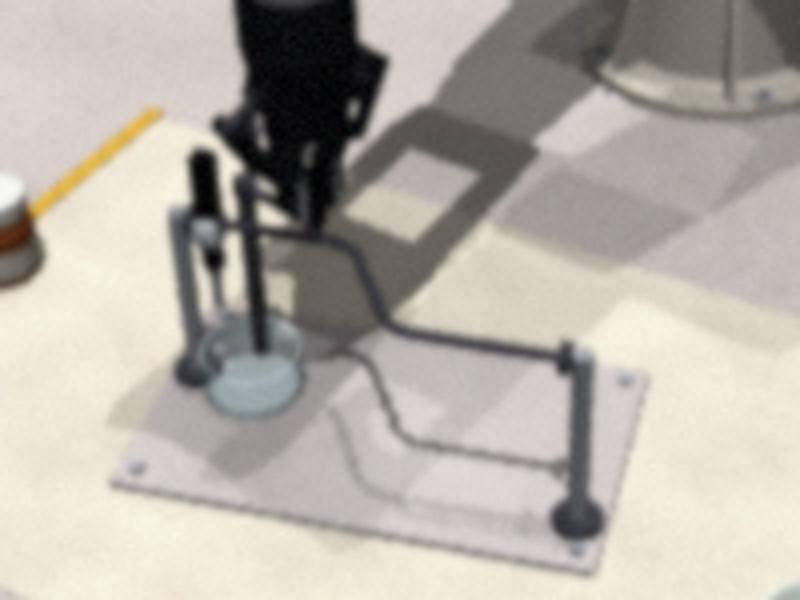

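The arm follows the cage (the knob is in the fingers at (312, 200)), and the force is only 2 N. Continuing.

Call:
{"api": "jog_arm", "payload": {"increments": "-0.06 0.93 0 0 0 0.125 -0.53; -0.06 0.93 0 0 0 0.13 -0.53; -0.06 0.93 0 0 0 0.13 -0.53; -0.06 0.93 0 0 0 0.13 -0.53; -0.05 0.87 0 0 0 0.12 -0.53; -0.04 0.71 0 0 0 0.1 -0.53; -0.02 0.58 0 0 0 0.08 -0.53; -0.02 0.5 0 0 0 0.07 -0.53"}}

```text
clock: 19.75
eef_pos: [631.9, -99.2, 175.7]
tcp_rot: [-3.141, -0.0, 0.403]
contact_force: [-1.5, 1.6, -0.4]
opening: 0.235
```

Run:
```python
from plan import *
p,_=st();d=ra(p)-PV;print(np.hypot(*d),np.arctan2(d[1],d[0]))
rows(p,[lw(a,175) for a in (0.12,0.09,0.06,0.03,0.015,0.,0,0)],-0.53)
```

```text
t 19.75 tcp [631.9 -99.2 175.7] yaw 0.403 rail [  -2.1 -101. ] F [-1.5  1.6 -0.4] op 0.235 q [-0.16  0.43  1.65  0.    1.06  1.01]
71.7714324501912 0.15331017468479163
0.02 0.24 0.07 0 0 0.034 -0.53; -0 0.22 0 0 0 0.03 -0.53; -0.01 0.21 0 0 0 0.03 -0.53; -0 0.22 0 0 0 0.03 -0.53; -0 0.11 0 0 0 0.015 -0.53; -0 0.1 0 0 0 0.015 -0.53; -0 0 0 0 0 0 -0.53; -0 0 0 0 0 0 -0.53
```

Call:
{"api": "jog_arm", "payload": {"increments": "0 0.22 0 0 0 0.034 -0.53; 0 0.22 0 0 0 0.03 -0.53; 0 0.2 0 0 0 0.03 -0.53; 0 0.2 0 0 0 0.03 -0.53; 0 0.1 0 0 0 0.015 -0.53; 0 0.1 0 0 0 0.015 -0.53; 0 0.05 0 0 0 0 -0.53; 0 0 0 0 0 0 -0.53"}}

```text
clock: 20.55
eef_pos: [635.5, -109.5, 175.4]
tcp_rot: [3.141, -0.0, 0.25]
contact_force: [0.9, 0.5, -0.4]
opening: 0.233
```

Call:
{"api": "jog_arm", "payload": {"increments": "0 0.1 0 0 0 0 -0.53; 0 0 0 0 0 0 -0.53; 0 0.1 0 0 0 0 -0.53; 0 0 0 0 0 0 -0.53; 0 0.05 0 0 0 0 -0.53; 0 0 0 0 0 0 -0.53; 0 0 0 0 0 0 -0.53; 0 0 0 0 0 0 -0.53"}}

```text
clock: 21.35
eef_pos: [636.0, -111.9, 175.4]
tcp_rot: [3.142, 0.0, 0.25]
contact_force: [-0.5, 0.5, -0.1]
opening: 0.237
```

Call:
{"api": "jog_arm", "payload": {"increments": "0 0.1 0 0 0 0 -0.53; 0 0 0 0 0 0 -0.53; 0 0.1 0 0 0 0 -0.53; 0 0 0 0 0 0 -0.53; 0 0 0 0 0 0 -0.53; 0 0 0 0 0 0 -0.53; 0 0 0 0 0 0 -0.53; 0 0 0 0 0 0 -0.53"}}

```text
clock: 22.15
eef_pos: [636.2, -112.9, 175.3]
tcp_rot: [-3.14, 0.0, 0.25]
contact_force: [-0.8, 5.6, 0.8]
opening: 0.236
```

Run:
```python
from plan import *
p,_=st();d=ra(p)-PV;print(np.hypot(*d),np.arctan2(d[1],d[0]))
```

```text
t 22.15 tcp [ 636.2 -112.9  175.3] yaw 0.25 rail [  -1.3 -115.4] F [-0.8  5.6  0.8] op 0.236 q [-0.18  0.44  1.64  0.    1.07  1.14]
71.81865540213359 -0.046932621372772335
```

End stop felt (5.6 N, with the 3 mm cage play taken up). Opening, rising, and backing toward the robot to look.

Call:
{"api": "jog_arm", "payload": {"increments": "0 0 0 0 0 0 -0.4; 0 0 0 0 0 0 -0.2; 0 0 0 0 0 0 -0.1; 0 0 -1 0 0 0 -0.1; 0 0 -2 0 0 0 -0.1; 0 0 -3 0 0 0 0; 0 0 -3 0 0 0 0; 0 0 -2 0 0 0 0"}}

```text
clock: 22.95
eef_pos: [637.2, -114.1, 288.6]
tcp_rot: [3.14, -0.003, 0.25]
contact_force: [0.7, -0.5, -0.3]
opening: 0.493
```

Call:
{"api": "jog_arm", "payload": {"increments": "-2 2 0 0 0 0 0; -3 3 0 0 0 0 0; -3.5 3.5 0 0 0 0 0; -3 3.5 0 0 0 0 0; -3 3.5 0 0 0 0 0; -3 3 0 0 0 0 0; -2 2 0 0 0 0 0; 0 0 0 0 0 0 0"}}

```text
clock: 23.75
eef_pos: [496.4, -363.8, 286.3]
tcp_rot: [3.14, 0.0, 0.246]
contact_force: [0.6, 0.7, -0.3]
opening: 0.498
```

Run:
```python
from plan import *
st()
for n,(a,b,c,d),f in (("scene",(130,280,150,350),4),("top",(130,250,190,350),5)):
    im=r.grab_frame(n);cv2.imwrite(f"pics/{n}7f.png",im[:,:,::-1]);cv2.imwrite(f"pics/{n}7.png",cv2.convertScaleAbs(cv2.resize(im[a:b,c:d,::-1],None,fx=f,fy=f,interpolation=cv2.INTER_CUBIC),alpha=1.7))
```

```text
t 23.75 tcp [ 496.4 -363.8  286.3] yaw 0.246 rail [-198.6 -324.1] F [ 0.6  0.7 -0.3] op 0.498 q [-0.63  0.29  1.59 -0.    1.25  0.69]
```

View pics/scene7.png

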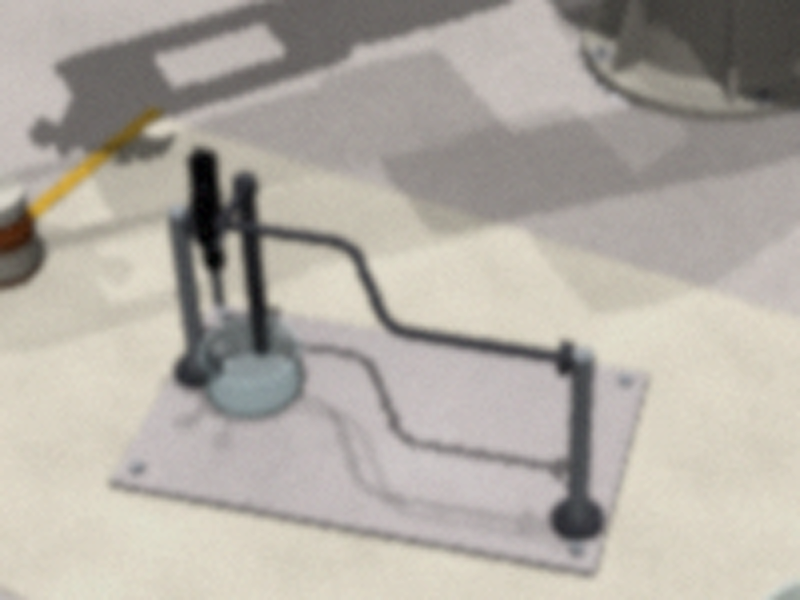

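View pics/top7.png

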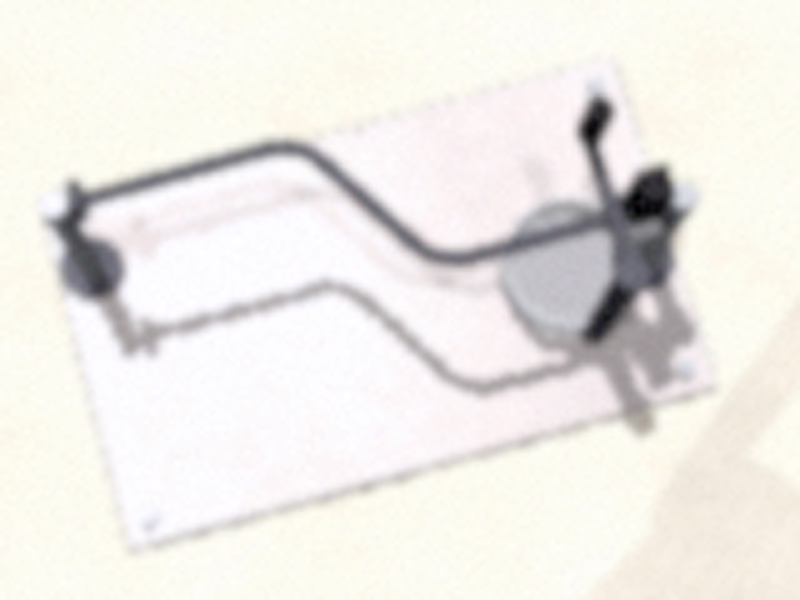

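The latch arm now crosses the rod behind the carrier: knob at (602,105)-(590,130), block top at (653,188). Checking the numbers.

Run:
```python
from plan import *
izt=lambda p:((p[0]-190+.5)*5-.5,(p[1]-130+.5)*5-.5)
for a in (0,.1,.2):
    k=w((-72+72*np.cos(a),-112+72*np.sin(a)));print(a,[np.round(izt(p)) for p in proj("top",[np.r_[k,z] for z in (165,206)])])
print("block expected top", [np.round(izt(p)) for p in proj("top",[np.r_[w((-40,y)),206] for y in (-127,-121)])])
print("knob top",ra(onz("top",zt((602,105)),206)),"block",ra(onz("top",zt((653,187)),206)))
```

```text
0 [array([590., 133.]), array([600., 109.])]
0.1 [array([576., 138.]), array([586., 114.])]
0.2 [array([563., 144.]), array([572., 120.])]
block expected top [array([657., 180.]), array([645., 183.])]
knob top [   1.52927758 -113.28813648] block [ -42.77747761 -124.18500809]
```

Run:
```python
from plan import *
r.sign_off(); st()
```

```text
the job is handed in; nothing more can be done
the job is handed in; nothing more can be done
```

I handed the job in at about 24 s of the 66 s allowed. The carrier ended at the far stop with the latch shut; the sign-off gives no verdict.

- **Home stop:** I gripped the carrier, lifted it about 5 mm so the bore was nearly centred on the rod, and drew it back. It touched at rail y ≈ 127 mm with about 9 N.
- **Both bends and far stop:** I ran it round both bends, turning the gripper with the rod. The measured force stayed under 2.5 N. It touched the far stop at y ≈ -127 mm with 6.5 N, then I lowered it onto the rod and released it.
- **Latch:** I swept the knob shut with the jaws loosely round it until the end stop pushed back with 5.6 N, then let go and withdrew.

**Last checks**
- In the final top view the knob lies where angle 0 puts it, within about 5 px in the 5x enlargement (about 0.04 rad).
- The block measures y ≈ -124 mm there. That is 3 mm off the contact reading, within picking error and inside the -121 mm limit.
- The carrier hangs upright.
- I did not re-measure the bystanders; the arm stayed clear of all four.

**Disagreement:** the white plate is about 20 mm off the rail frame's origin, so I took the rail pose from the rod itself, which both views put at 150 mm height.

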